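# Open the dial padlock of the medicine box and hold it up

## Task

The white medicine box is locked with a dial padlock; its code is three clicks: turn the dial clockwise until its red zero mark stands three clicks (a quarter turn) past the white index line on the lock. Without forcing anything, draw the shackle fully open, slip it out of the eye on the lid and lift the padlock off. Finish while still holding the opened padlock in the gripper, level with its dial up, still and a good hand's breadth (at least 11 cm) above the lid, and leave the other things on the counter alone.

Things in the scene. Friction and masses are not known exactly. Their poses are not given: they have to be found in the camera images.
- med_box: White steel medicine box, green cross on lid and front, fixed, 160 (its x) x 250 (its y) x 86 mm high; origin at the centre of its underside, x to its back, z up. Lid top flat at 86 mm; the lid stays shut. A dial padlock lies on the front left part of the lid, its shackle through a steel eye.
- eye (a point): Centre of the hole in the upright steel eye on the lid (box frame -55, 0, 99 mm): a plate in the box's x-z plane, 24 mm wide, 4 mm thick (along box y), top 27 mm above the lid. Its 16 x 16 mm hole, 5 to 21 mm above the lid, runs along box y; the padlock's toe leg passes through it, the plate at first about 40 mm along lock x.
- lock: Padlock lying on the lid, dial up, 0.3 to 0.5 kg, loose. Origin: centre of the body's underside; z up, +x the way the shackle points and pulls out (about the box's -y). Body: metal block 56 x 54 x 26 mm. Steel shackle 7 mm thick, 13 mm above the underside: long leg at y = +18 mm, toe leg at y = -18 mm; shut, the legs leave the face x = 28 mm, straight to x = 46 mm, then a bow to 67.5 mm.
- lock_top (a point): On the dial's axis, in the body's top face (lock frame -3, 0, 26 mm). Black dial: flange 46 mm across, up to 31 mm above the underside, on it a round knurled knob 30 mm across from 31 to 51 mm. Grip the knob across its diameter at any yaw, to turn and then also to pull and lift. White index line on the body between dial and shackle.
- dial (a joint): Clockwise turn (rad, seen from above) of the dial past the place where its red zero mark meets the index line. 12 clicks a turn (0.524 rad each, about 0.07 N m). Starts between -1.0 and 1.0. The lock opens only at 1.571 (red mark pointing to lock -y, the box's front), with about 0.15 rad leeway; elsewhere the shackle is blocked.
- shackle (a joint): How far (m) the shackle is drawn out of the padlock, 0 when shut, 0.022 fully open, stays where left (2.5 N friction). Draw the lock body along the lid toward lock -x: after up to 20 mm of play the bow catches in the eye, then the shackle slides out to its stop.
- toe (a point): Tip of the shackle's toe leg, which frees the lock: at x = 23, y = -18, z = 13 mm in the lock frame when shut (5 mm inside the face), at x = 45 mm when open, leaving a 17 mm gap to the face. Push the opened lock back toward lock +x until the eye's plate is in that gap (x about 36 mm), then lift straight up.
- brown_bottle: Bystander: small brown dropper bottle with a black pipette cap, 33x34x102 mm, loose; origin at the centre of its underside. Leave it where it stands.
- red_bottle: Bystander: small white bottle with a tall red cap, 36x42x106 mm, loose; origin at the centre of its underside. Leave it where it stands.
- cup: Bystander: frosted plastic measuring cup, 65x65x65 mm, loose; origin at the centre of its underside. Leave it where it stands.
- glasses: Bystander: dark red spectacles with unfolded temples, 141x142x42 mm, loose; origin at the centre of its underside. Leave it where it stands.
- mug: Bystander: blue and white mug, standing at the back, 78x112x92 mm, loose; origin at the centre of its underside. Leave it where it stands.
There are look-alikes about, which are no part of the job. Leave any turquoise look-alike of the lock alone.

How it is judged:
On the way, in this order (a step that is already met when the one before it is completed fails the run):
1. the dial stands at its code (1.571 rad within 0.15) with the shackle still shut (value of joint dial between 1.421 and 1.721 rad and value of joint shackle below 0.005 m), for 0.2 s.
2. the shackle is drawn open (at least 18 mm) while the lock is still low over the lid (value of joint shackle above 0.018 m and height (world z) of lock_top below 0.14 m), for 0.1 s.
At the end, for the whole second after the job is handed in: The gripper holds the padlock (finger force over 1 N) with its shackle out at least 16 mm, its underside more than 104 mm above the lid, dial up within 0.3 rad of level, still (below 0.03 m/s) and not touching the box (value of joint shackle above 0.016 m and z of lock in the frame of med_box above 0.19 m and angle between lock's own z axis and vertical below 0.3 rad and contact force between the fingers and lock above 1 N and contact force between lock and med_box below 0.1 N and linear speed of lock below 0.03 m/s); the arm keeps its last pose, push and grip.
It fails at once if the lock is forced: more than 40 N between padlock and box (contact force between lock and med_box above 40 N).
It fails at once if a bottle, the cup, the spectacles or the mug is shifted by more than 25 mm (distance of any of brown_bottle, red_bottle, cup, glasses, mug from where it was at the start of the episode above 0.025 m).
It also fails if it takes over 48 s, if anything falls off the work surface, if the arm or the gripper's body presses on something with over 40 N, if the wrist force passes 120 N, or if a joint passes its speed limit or range.

## Robot

A 6-joint arm with a two-finger parallel gripper is mounted at the origin on a cart in front of the work surface, level with it; the furniture and walls round the work are solid. World frame = base frame: x ahead of the robot, y to its left, z up, the work surface at z = 0. Lengths are in m, angles in rad, forces in N, time in s.
With the tool pointing down it reaches from about 0.25 to 0.725 m from the base axis. Payload 9.7 kg.
Tool frame: the origin (TCP) lies midway between the tips of the shut fingers; the grasp point (between the pads) lies 19 mm behind it (arm.grip_point_offset is the distance from the TCP to the grasp point, in m); z points along the fingers, y is the line along which they close (so a half turn about z gives the same grasp; the last joint's range is limited). The gripper opens to 85 mm and grips with 20 to 120 N. Pads are 22 mm wide; open, the fingers measure 114 mm over their backs; the gripper's body (76 mm by 85 mm) begins 54 mm behind the grasp point. The pads swing forward as they close: fully open they stand 13 mm farther back than shut.
Start: joints at [1.177, 0.087, 0.176, 1.66, 0, 1.571], TCP at [0.211, 0.508, 0.231] pointing down, gripper open.
Joint ranges: [-3.13, 3.13], [-0.85, 1.81], [-1.15, 1.24], [-2.2, 2.28], [-1.44, 1.52], [-3.14, 3.14]. Speed limits (rad/s): [2.22, 2.22, 2.57, 3.14, 3.14, 3.14].

## Interface

Orientations are given as a unit quaternion [w, x, y, z].
In Python, from cell import arm, command_gripper, ik, readout, eyes gives the robot as it stands. Calls block until the motion is done:
- arm.move_to(position, orientation): joint-space move of the TCP to a pose.
- arm.line_to(position, orientation=None, speed=0.15, force_limit=None): straight line of the TCP; orientation=None keeps the orientation; speed is the mean speed in m/s. With force_limit (N) it stops when the force on the tool has changed by that much, and returns True; else False.
- arm.movej(angles): joint-space move.
- command_gripper(opening, f_grip=None): opening from 0.0 (shut) to 1.0 (fully open); f_grip is the grip in N (None keeps the last); returns when the fingers have stopped.
- arm.pause(seconds).
- ik(position, orientation): joint angles nearest the present ones, or None.
- readout.get_state(): the state.
- eyes.read_camera(name): name is "scene" or "top" or "wrist"; returns a dict with "pixels" (400x640x3 uint8, red, green, blue), "z_map" (400x640 float32, m along the optical axis (not along the pixel's ray), 0 where there is no reading), "vertical_fov" (degrees; the focal length in pixels is half the picture's height over the tangent of half this angle, whatever the lens; pixels are square), "cx", "cy" (the principal point, pixels), "rvec" (rotation vector, rad) and "tvec" (3), from world to camera coordinates, as OpenCV has them. Camera axes: x right, y down, z forward; pixel columns grow to the right and rows downward; lengths in m; the calibration is good to about 2 mm. A picture is of the moment at which its call begins.
A pose or a line that the arm cannot do raises arm.Unreachable and nothing moves.
- arm.job_done(): hands the job in; it is judged then, once.
The state is a dict: "time_s": time; "q": joint angles; "joint_velocities": joint speeds; "joint_torque": joint torques, N m; "eef_pos": TCP position; "eef_rot": TCP orientation; "wrist_force": force on the tool from outside, world axes, zero at the start; "moment": the same for the moment, N m; "opening": opening from 0.0 (shut) to 1.0 (fully open); "finger_force": force on a finger pad.
Only numpy, scipy, OpenCV 4.12 (cv2) and the standard library are available. Lean on these libraries where they do the work, as an engineer would, in place of code of your own. Each camera call takes 0.05 s, during which the arm holds its last target. There are 200 camera calls.

## Working session

There is one attempt and no reset: what is moved stays moved. The work goes in short steps, each a Python script; the robot and the scene stay as the last script left them, time stands still between calls to the robot, and variables do not carry over. Pictures are saved under pics/ and viewed, at most 10 in all, crops included, and the job is handed in when it is done.

```bash
mkdir -p pics; ls; cat > h.py <<'E'
import numpy as np, cv2
from cell import arm, command_gripper, ik, readout, eyes
def shot(name,tag):
    d=eyes.read_camera(name); np.savez(f'pics/{tag}.npz',**d); cv2.imwrite(f'pics/{tag}.png',d['pixels'][:,:,::-1]); return d
def load(tag): return dict(np.load(f'pics/{tag}.npz'))
def cam(d):
    f=200/np.tan(np.radians(float(d['vertical_fov']))/2); R=cv2.Rodrigues(d['rvec'])[0]; return f,R,np.array(d['tvec']).ravel()
def world(d,u,v,z=None):
    f,R,t=cam(d); r=np.array([(u-d['cx'])/f,(v-d['cy'])/f,1.])
    if z is None: return R.T@(r*d['z_map'][int(round(v)),int(round(u))]-t)
    c=-R.T@t; w=R.T@r; return c+w*(z-c[2])/w[2]
def crop(d,u0,v0,u1,v1,k,fn):
    cv2.imwrite(f'pics/{fn}.png',cv2.resize(np.ascontiguousarray(d['pixels'][v0:v1,u0:u1,::-1]),None,fx=k,fy=k,interpolation=cv2.INTER_CUBIC))
E
python3 - <<'E'
from h import *
shot('top','top0'); shot('scene','sc0')
s=readout.get_state(); print(s)
E
```

```text
pics
{'time_s': 0.1, 'q': array([ 1.17704027e+00,  8.74145460e-02,  1.75232826e-01,  1.65979223e+00,
       -2.93854989e-05,  1.57082225e+00]), 'joint_velocities': array([-0.00138473, -0.00142356,  0.00240015,  0.00014246, -0.00063765,
       -0.00148289]), 'joint_torque': array([ 7.84783174e-05, -5.21562874e+01,  4.65653908e+01,  1.59644627e-02,
        8.24851654e-07, -2.12306652e-06]), 'eef_pos': array([0.21094584, 0.50772785, 0.23065874]), 'eef_rot': array([-1.00759791e-04,  1.95621297e-01,  9.80679337e-01, -5.80310276e-04]), 'wrist_force': array([-0.14196633,  0.47359472, -0.77766461]), 'moment': array([0.01000974, 0.0095827 , 0.02467165]), 'finger_force': 0.0, 'opening': 1.0004916799037966}
```

View pics/top0.png

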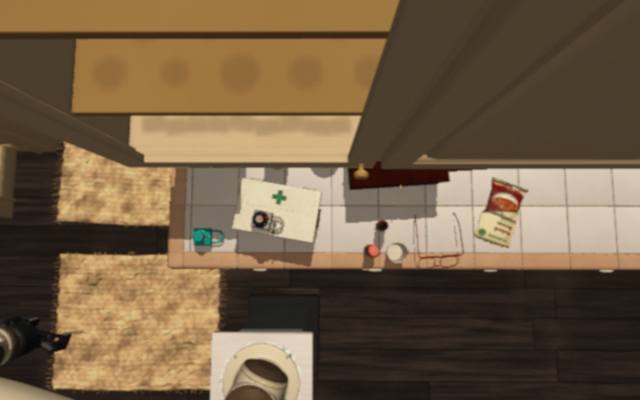

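View pics/sc0.png

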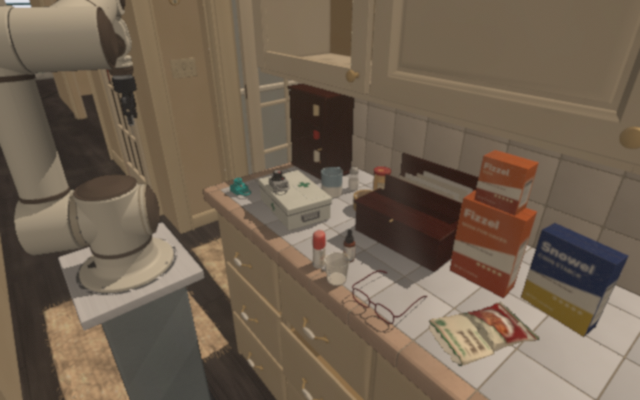

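In the top picture, the black-dial padlock is at about (262,219) on the white box (277,210). A turquoise look-alike stands off the box at (205,236). The one on the lid is the one meant. The bottles, cup and glasses at (373–460, 225–265) are well to the right. I'll confirm with an enlarged crop.

```bash
python3 - <<'E'
from h import *
d=load('top0'); crop(d,190,170,330,270,5.7,'c0')
for n,p in dict(lock=(262,219),knob=(260,216),boxc=(277,210),c1=(242,180),c2=(321,190),c3=(314,242),c4=(234,229),eye=(270,222),turq=(200,238)).items(): print(n,world(d,*p).round(4))
f,R,t=cam(d);print(f,-R.T@t)
E
```

```text
lock [ 0.5013 -0.0143  0.1371]
knob [ 0.51   -0.0084  0.1377]
boxc [ 0.532  -0.0521  0.0821]
c1 [0.6238 0.0561 0.0843]
c2 [ 0.6045 -0.1866 -0.0044]
c3 [ 0.4355 -0.1642 -0.0012]
c4 [0.4738 0.0775 0.0832]
eye [ 0.4944 -0.0336  0.1016]
turq [0.4467 0.1881 0.0547]
416.84793861400783 [ 0.43271961 -0.17882881  1.34721914]
```

View pics/c0.png

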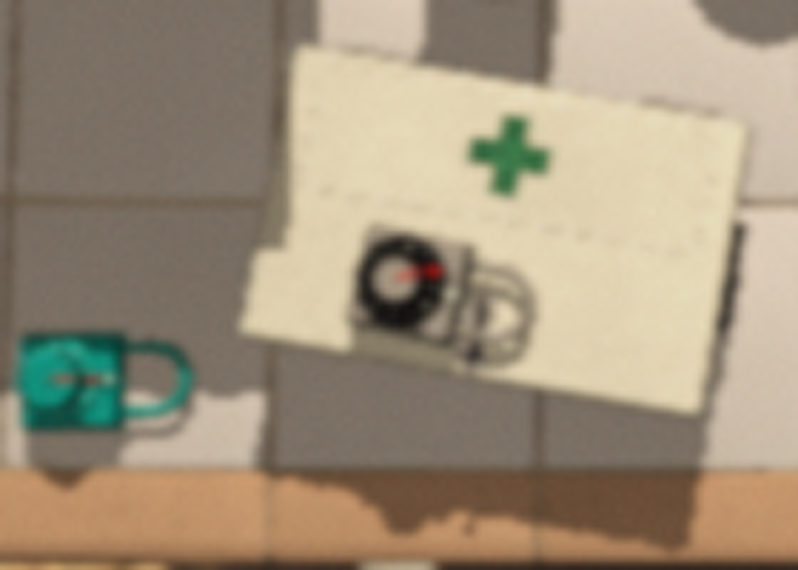

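The crop confirms it. The steel padlock on the lid has a black dial, with its shackle through the eye at about crop (490,320). Its red mark is slightly counter-clockwise of the shackle direction. I'll go above it for a closer wrist view.

```bash
cat >> h.py <<'E'
def quat(psi):  # tool down, tool y at world yaw psi
    a=(psi+np.pi/2)/2; return np.array([0,np.cos(a),np.sin(a),0])
E
python3 - <<'E'
from h import *
from scipy.spatial.transform import Rotation as Ro
d=load('top0')
C=[world(d,190+u/5.7,170+v/5.7,.086)[:2] for u,v in [(297,45),(747,122),(700,412),(243,328)]]
C=np.array(C);print(C.round(4))
e=C[1]-C[0]+C[2]-C[3];f=C[2]-C[1]+C[3]-C[0]
print('yaw of -y',np.degrees(np.arctan2(e[1],e[0])),np.degrees(np.arctan2(f[1],f[0])),np.linalg.norm(e)/2,np.linalg.norm(f)/2,C.mean(0))
q=quat(0.3);M=Ro.from_quat([q[1],q[2],q[3],q[0]]).as_matrix();print(M.round(3))
for deg in (80,-100,150,-170):
    r=ik([.505,-.01,.28],quat(np.radians(deg)));print(deg,r)
q=quat(np.radians(190)); 
r=ik([.50,-.015,.28],q);print(r)
arm.move_to([.50,-.015,.28],q)
shot('wrist','w0');print(readout.get_state()['q'],readout.get_state()['eef_pos'])
E
```

```text
[[ 0.63    0.0556]
 [ 0.5887 -0.1862]
 [ 0.4344 -0.1616]
 [ 0.4781  0.0812]]
yaw of -y -99.95012609170651 170.6896678221566 0.2460259957765218 0.15515883125171964 [ 0.53283897 -0.05274785]
[[-0.296  0.955  0.   ]
 [ 0.955  0.296  0.   ]
 [ 0.     0.    -1.   ]]
80 [-0.01979939  0.00321259  0.18481002  1.75239375  0.          0.15473353]
-100 [-0.01979939  0.00321259  0.18481002  1.75239375  0.         -2.98685912]
150 [-0.01979939  0.00321259  0.18481002  1.75239375  0.         -1.06699694]
-170 [-0.01979939  0.00321259  0.18481002  1.75239375  0.         -1.76512864]
[-0.029991   -0.00838194  0.17324048  1.75241875  0.         -1.77532026]
[-2.93953194e-02 -8.32090943e-03  1.73205429e-01  1.75240896e+00
  4.59371909e-06 -1.77497196e+00] [ 0.50000989 -0.01470088  0.27995181]
```

View pics/w0.png

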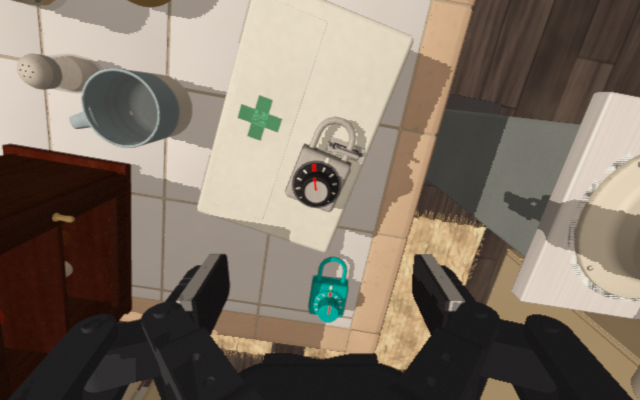

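The wrist view shows the lock's dial at (317,185), the shackle's bow at (335,125) and the turquoise look-alike at (330,290). I'll enlarge the lock.

```bash
python3 - <<'E'
from h import *
d=load('w0'); crop(d,270,105,390,220,5,'c1')
E
```

```text
(no output)
```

View pics/c1.png

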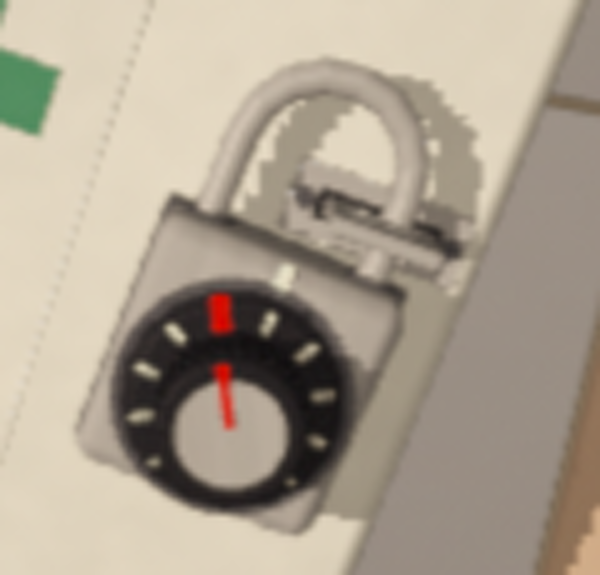

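The crop shows the red mark at (222,313), the index at (287,277), the knob-top centre at (232,434) and the body-top corners at (170,203), (403,295), (80,445) and (300,533). The eye plate runs from about (300,190) to (460,250). So the mark is about one click counter-clockwise of the index.

```bash
python3 - <<'E'
from h import *
d=load('w0'); W=lambda u,v,z: world(d,270+u/5,105+v/5,z)[:2]
kt=W(232,434,.137); fl=W(232,395,.117); red=W(222,313,.117); idx=W(287,277,.112)
c=[W(*p,.112) for p in [(170,203),(403,295),(302,535),(78,445)]]
print('knob',kt,'flange',fl,'body',np.mean(c,0), 'sides',[np.linalg.norm(c[i]-c[i-1]).round(4) for i in range(4)])
an=lambda v: np.degrees(np.arctan2(v[1],v[0]))
print('lockx',an(c[0]+c[1]-c[2]-c[3]),'locky-90',an(c[0]-c[1]+c[3]-c[2])-90,'idx',an(idx-fl),'red',an(red-fl))
ax=W(232,430,.137);rk=W(222,370,.137);print('redline',an(rk-ax))
print('depth knob',world(d,270+232/5,105+434/5),'flange red',world(d,270+222/5,105+313/5),'lid',world(d,270+60/5,105+300/5))
E
```

```text
knob [ 0.50193301 -0.00403084] flange [ 0.50249327 -0.0059456 ] body [ 0.50188316 -0.00935211] sides [np.float64(0.0534), np.float64(0.0496), np.float64(0.0547), np.float64(0.0502)]
lockx -101.25166266963552 locky-90 -102.3602462373855 idx -105.48736252679961 red -73.45915783175155
redline -71.09967658677554
depth knob [ 0.50189132 -0.0037247   0.1360003 ] flange red [ 0.50724617 -0.02162378  0.11489779] lid [ 0.54167194 -0.01156305  0.08503075]
```

```bash
python3 - <<'E'
from h import *
P=[.502,-.005]; q=quat(np.radians(199))
command_gripper(.65,40)
arm.move_to(P+[.18],q)
print('hit',arm.line_to(P+[.119],speed=.04,force_limit=6))
s=readout.get_state();print(s['eef_pos'],s['wrist_force'],s['time_s'])
command_gripper(0,40)
s=readout.get_state();print(s['opening'],s['finger_force'],s['wrist_force'],s['q'],s['eef_pos'])
shot('wrist','w1')
j=np.array(s['q'])
for k in range(1,5):
    j2=j.copy(); j2[5]+=np.radians(30)*k; arm.movej(j2)
    s=readout.get_state();print(k,s['q'][5]-j[5],s['wrist_force'].round(2),s['moment'].round(3),s['finger_force'],s['time_s'])
d=shot('wrist','w2')
a=load('w1'); 
cv2.imwrite('pics/w12.png',cv2.resize(np.hstack([a['pixels'][60:330,160:480],d['pixels'][60:330,160:480]])[:,:,::-1],None,fx=1.25,fy=1.25))
E
```

```text
hit False
[ 0.50213681 -0.0050005   0.11923722] [-0.66268729  0.32725622  0.63868131] 5.5333
0.33579969378798374 39.838074693252565 [0.04880348 0.74880745 3.87867298] [-9.93277908e-03 -4.09966054e-02 -1.70026512e-01  1.44074738e+00
  1.69258680e-04 -1.91239293e+00] [ 0.5023277  -0.00494143  0.11949202]
1 0.5204035158735376 [0.46 0.83 3.03] [ 0.069 -0.042 -0.049] 39.70896498896764 6.5083
2 1.0426547935958452 [-0.26  0.35  1.65] [ 0.05   0.042 -0.052] 39.71982874747482 7.075
3 1.5658425267881326 [-0.84  0.84  2.76] [ 0.055  0.049 -0.019] 39.727732488827314 7.6417
4 2.089296814618547 [0.33 0.08 3.  ] [ 0.041  0.079 -0.008] 39.73900769924512 8.2083
```

View pics/w12.png

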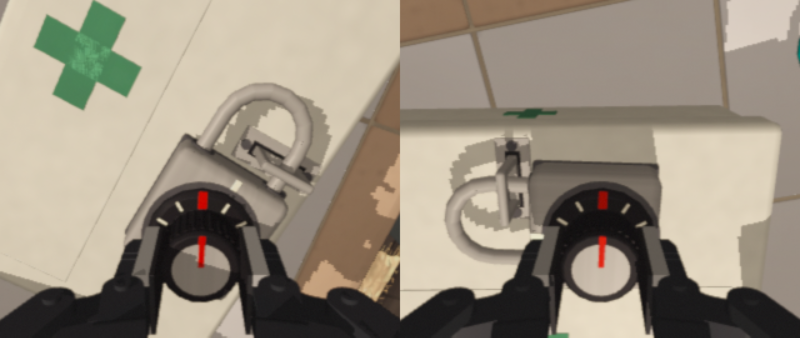

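Before the turn (left), the red mark is one click short of the index. After it (right), the mark at (602,200) points to the box front, square to the body's side edge (535,163)–(658,168). I'll quantify that, then pull.

```bash
python3 - <<'E'
from h import *
d=load('w2'); W=lambda x,y,z: world(d,160+(x-400)/1.25,60+y/1.25,z)[:2]
an=lambda v: np.degrees(np.arctan2(v[1],v[0]))
e=W(533,163,.112)-W(658,169,.112); print('lock x',an(e),np.linalg.norm(e))
e=W(533,163,.112)-W(529,232,.112); print('face -> -y',an(e))
print('red',an(W(602,193,.117)-W(602,210,.117)), 'knob',an(W(601,240,.137)-W(601,265,.137)))
print('box front edge',an(W(400,110,.086)-W(715,107,.086)), 'lines',an(W(400,292,.086)-W(530,289,.086)))
print(readout.get_state()['eef_rot'])
E
```

```text
lock x -103.57826794307401 0.04934123538645775
face -> -y 163.20366322015786
red 169.4123000238848 knob 169.36803761311438
box front edge -100.1383847084376 lines -99.20473108032847
[4.43116234e-04 9.36034739e-02 9.95609450e-01 1.25076217e-04]
```

```bash
cat >> h.py <<'E'
U=np.array([np.cos(np.radians(79.5)),np.sin(np.radians(79.5)),0])  # lock -x
E
python3 - <<'E'
from h import *
arm.pause(.3)
s=readout.get_state();p=np.array(s['eef_pos']);f0=s['wrist_force'];np.save('p0.npy',p)
for k in range(1,11):
    h=arm.line_to(p+U*.005*k,speed=.03,force_limit=12)
    s=readout.get_state();df=s['wrist_force']-f0
    print(k,h,((s['eef_pos']-p)@U).round(4),(df@U).round(2),df.round(1),s['time_s'])
    if h: break
d=shot('wrist','w3'); t=eyes.read_camera('top')['pixels'][180:260,215:335]
cv2.imwrite('pics/w3b.png',np.hstack([d['pixels'][40:340,140:500],cv2.resize(t,(420,300))])[:,:,::-1])
E
```

```text
1 False 0.0051 -1.89 [ 0.3 -2.   0.3] 8.875
2 False 0.0104 -0.89 [ 1.4 -1.2 -0.4] 9.1917
3 False 0.0154 -0.78 [ 0.4 -0.9  0.9] 9.5083
4 False 0.0201 -3.05 [-0.1 -3.1  0.4] 9.825
5 False 0.0249 -3.83 [ 0.2 -3.9  1.7] 10.1417
6 False 0.0299 -3.38 [-0.7 -3.3  1.1] 10.4583
7 False 0.035 -3.9 [-0.2 -3.9  0.9] 10.775
8 False 0.04 -3.84 [ 1.2 -4.1  1. ] 11.0917
9 True 0.0426 -4.86 [-0.4 -4.9  3.1] 11.3167
```

View pics/w3b.png

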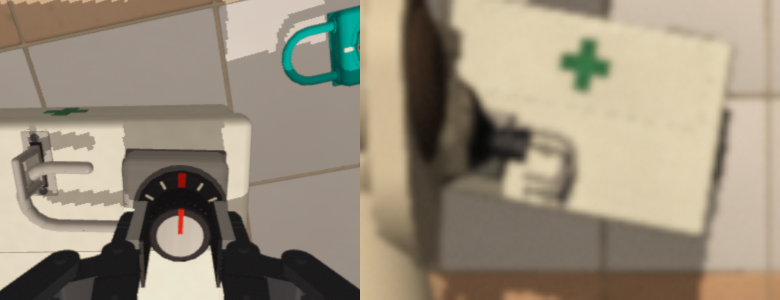

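The shackle is fully drawn. The toe tip is free at (92,168) with a gap to the face at (122,165), and the eye plate at (38,160) is inside the bow. Now I push back.

```bash
python3 - <<'E'
from h import *
s=readout.get_state();p=np.array(s['eef_pos']);f0=s['wrist_force'];p0=np.load('p0.npy')
for k in range(1,10):
    h=arm.line_to(p-U*.005*k,speed=.04,force_limit=10)
    s=readout.get_state();df=s['wrist_force']-f0
    print(k,h,((s['eef_pos']-p0)@U).round(4),df.round(1),s['time_s'])
    if h: break
d=shot('wrist','w4'); crop(d,200,120,420,280,3.6,'w4b')
E
```

```text
1 False 0.0379 [ 1.6  6.8 -2.6] 11.6917
2 False 0.0325 [ 2.2  6.6 -2.3] 11.9667
3 False 0.0273 [ 0.6  5.3 -2.2] 12.2417
4 False 0.0223 [ 1.7  4.7 -1.4] 12.5167
5 False 0.0172 [ 2.2  5.4 -2.5] 12.7917
6 False 0.0122 [ 1.5  4.9 -1.5] 13.0667
7 False 0.0072 [ 1.4  5.9 -1.2] 13.3417
8 False 0.0023 [ 1.3  5.7 -2.3] 13.6167
9 False -0.0027 [ 0.8  5.5 -2.3] 13.8917
```

View pics/w4b.png

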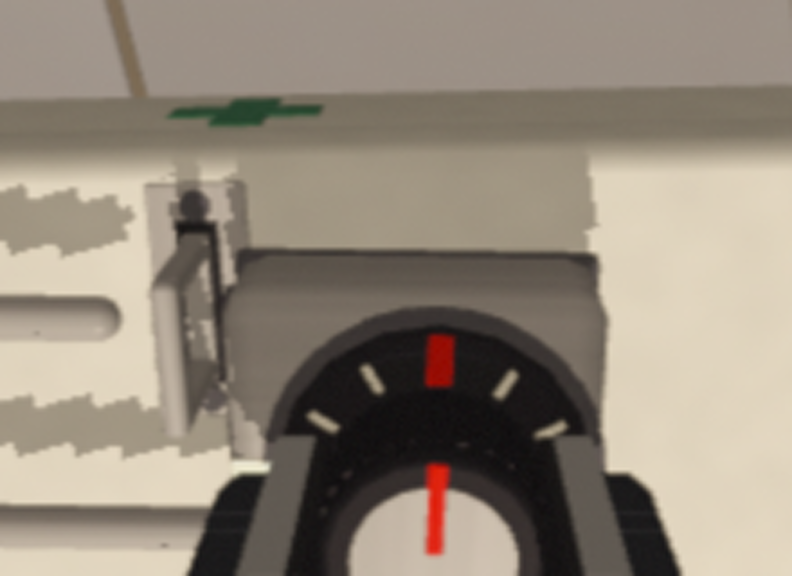

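The plate now stands in the gap. The toe tip is at (120,318), the plate top at about (160–187,360) and the body face at (230,330). I'll check the margins numerically.

```bash
python3 - <<'E'
from h import *
d=load('w4'); W=lambda x,y,z: world(d,200+x/3.6,120+y/3.6,z)
o=W(230,330,.110)
for n,p in dict(toe=(121,318,.099),pl=(158,350,.113),pr=(187,350,.113),plb=(178,228,.0865),prb=(216,228,.0865),face=(230,330,.110)).items():
    print(n,(28-1000*(W(*p)-o)@U).round(1), W(*p).round(4), world(d,200+p[0]/3.6,120+p[1]/3.6).round(4))
an=lambda v: np.degrees(np.arctan2(v[1],v[0]))
print(an(W(250,253,.112)-W(590,256,.112)))
s=readout.get_state();print(s['eef_pos'],s['wrist_force'],s['finger_force'])
E
```

```text
toe 46.5 [ 0.4742 -0.0495  0.099 ] [ 0.4782 -0.0543  0.0856]
pl 37.7 [ 0.4755 -0.0407  0.113 ] [ 0.4761 -0.0413  0.1112]
pr 33.6 [ 0.4763 -0.0367  0.113 ] [ 0.4782 -0.0385  0.1074]
plb 39.8 [ 0.465  -0.0409  0.0865] [ 0.4651 -0.041   0.0861]
prb 33.7 [ 0.4662 -0.035   0.0865] [ 0.4663 -0.0351  0.086 ]
face 28.0 [ 0.4756 -0.0309  0.11  ] [ 0.476  -0.0312  0.1087]
-101.53875409121542
[ 0.50169684 -0.00758346  0.11949085] [0.59391534 0.18063372 4.26011707] 40.284269374917585
```

The plate lies at lock x = 34–38 mm, centred in the 28–45 mm gap. Lifting.

```bash
python3 - <<'E'
from h import *
command_gripper(0,70)
p=np.array(readout.get_state()['eef_pos'])
print(arm.line_to(p+[0,0,.035],speed=.04,force_limit=12)); s=readout.get_state();print(s['eef_pos'],s['wrist_force'],s['finger_force'])
if s['eef_pos'][2]>p[2]+.03:
    print(arm.line_to(p+[0,0,.14],speed=.06)); arm.pause(.5)
    s=readout.get_state();print(s['eef_pos'],s['wrist_force'],s['finger_force'],s['time_s'],abs(s['joint_velocities']).max())
d=shot('wrist','w5');t=eyes.read_camera('scene')['pixels'][130:240,210:350]
cv2.imwrite('pics/w5b.png',np.hstack([d['pixels'][40:340,140:500],cv2.resize(t,(382,300))])[:,:,::-1])
E
```

```text
False
[ 0.50164309 -0.0075525   0.15439526] [ 0.09178971 -0.11790154 -3.06368717] 69.17126799467951
False
[ 0.5017799  -0.00754872  0.25969176] [-0.48574906 -0.74087254 -4.03814293] 69.16094961256022 17.5917 0.0019037393103585006
```

View pics/w5b.png

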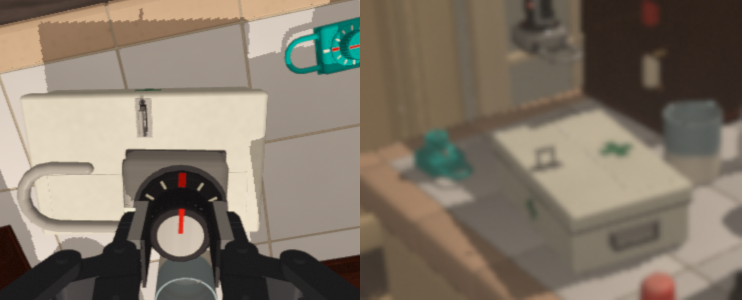

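The opened padlock hangs in the gripper, level, at (175,180) in the wrist view, with its toe free at (92,168). The empty eye is left on the lid at (545,158) in the scene view. The lift was 140 mm, and everything is still.

```bash
python3 -c "
from h import *
print(arm.job_done())"
```

```text
the job is handed in; nothing more can be done
None
```

The padlock is unlocked, drawn open and off the eye; the gripper holds it level and still about 14 cm above the lid, the other things were not touched, and the job is handed in (no verdict was returned).

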